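# Tip the cheese block onto the portioning board

### The job

The tall grey cheese block stands on end at the near end of the portioning board. Push it over towards the board's fence, so that it comes down on its broad side inside the dark inlaid frame, then push it along the board until its top end sits square and flush against the fence, still inside the frame. Only push with the fingers: never pick the block up, and do not disturb the other cheeses.

Things in the scene. Friction and masses are not known exactly. Their poses are not given: they have to be found in the camera images.
- block: Standing slab of grey-brown raw-milk cheese, 58 (x) x 88 (y) x 155 (z) mm, about 0.8 kg (true mass varies), loose. Origin at the centre of its underside, z up along its height, x across its thickness; its +x side faces the fence, within about 0.1 rad of the board's x. Pushed near its top towards +x it tips about its lower +x edge rather than sliding, and falls by itself once it leans more than about 0.36 rad (top moved about 55 mm).
- block_head (a point): Centre of the block's top end, 155 mm from its underside. When the block lies down this end faces the fence.
- block_foot (a point): Centre of the block's underside. When the block lies down this is the centre of its near end face, 29 mm above the board.
- board: Fixed light wooden portioning board, 300 (x) x 190 (y) x 22 (z) mm, origin at the centre of its underside on the counter; x runs along it towards the fence, z up. Dark inlaid lines (flush) frame the lay-down area: inside the lines x -90 to +130 mm (the fence), y -72 to +72 mm in the board's frame. The block stands astride the frame's near line, its centre about 95 mm before the board's centre.
- fence_face (a point): Middle of the foot of the fence's near face, on the board's top (22 mm above the counter), at board x = +130 mm. The fence is a fixed dark bar across the board's far end, 190 mm long, 18 mm thick, rising 34 mm above the board; its face looks to the board's -x.
- goat_brick: Bystander: white goat cheese brick, 62 mm each way, on the counter left of the board. Origin centre of underside.
- tasting_cube: Bystander: pale cheese cube, 50 mm, on the counter right of the board. Origin centre of underside.
- tasting_cube_2: Bystander: pale cheese cube, 50 x 52 x 54 mm, on the counter near the robot, right. Origin centre of underside.
- white_disc: Bystander: flat white cheese disc, 127 mm across, 40 mm high, near the robot, left. Origin centre of underside.
Not all that is in view belongs to the job. Leave any purple look-alike of the block alone.

How it is judged:
By the outcome, as a careful person would: the job done as asked, in the order asked, and still so for the second after the job is handed in, with the robot touching nothing.
It also fails if it takes over 42 s, if anything falls off the work surface, if the arm or the gripper's body presses on something with over 40 N, if the wrist force passes 120 N, or if a joint passes its speed limit or range.

### The arm

A 6-joint arm with a two-finger parallel gripper is mounted at the origin on the work surface; the furniture and walls round the work are solid. World frame = base frame: x ahead of the robot, y to its left, z up, the work surface at z = 0. Lengths are in m, angles in rad, forces in N, time in s.
With the tool pointing down it reaches from about 0.35 to 0.875 m from the base axis. Payload 4.2 kg.
Tool frame: the origin (TCP) lies at the very end of the fingers, on their centre line; the grasp point (between the pads) lies 19 mm behind it; x points along the fingers, y is the direction in which the jaws open and shut, and the axes are right-handed (so a half turn about x gives the same grasp; the last joint's range is limited). The gripper opens to 87 mm and grips with 3 to 60 N. Pads are 19 mm wide; open, the fingers measure 117 mm over their backs; the gripper's body (75 mm by 190 mm) begins 51 mm behind the grasp point.
Start: joints at [1.369, 0.385, 0.008, 0, -1.194, -0.259], TCP at [0.278, 0.56, 0.223] pointing down, gripper open.
Joint ranges: [-3.14, 3.14], [-1.21, 2.06], [-1.07, 1.41], [-3.16, 2.05], [-2.99, -0.16], [-3.1, 3.1]. Speed limits (rad/s): [2.79, 2.79, 3.14, 3.14, 3.14, 3.14].

### API

Orientations are given as a rotation vector (axis times angle).
In Python, from rig import observe, vision, r gives the robot as it stands.
- The arm moves only by the tool arm_command, never from a script. Its argument "moves" is a list that holds one entry, the list of rows, each a list of 5 numbers: the gripper command: -1 is fully open, 1 is shut, values between are in proportion, then the shift along the tool's x, y, z in mm, then the turn about the tool's x in rad. In form: [[[gripper, dx, dy, dz, turn], ...]]. A call has 1 to 8 rows; each row is the pose to reach, as a shift and turn from the pose commanded when the call began, along the tool's axes at that moment; what a row does not reach only later rows make up. A row lasts 1/10 s, in which the tool goes at most 50 mm and 8.59 degrees, less where a joint would pass 70% of its speed; a pose out of reach is approached as far as the arm can. A call with a gripper value outside its range is refused whole. The fingers move at their own pace and stop on an object; "grip_force" is the grip in N (left out, the last holds). Time passes only in rows, so rows that repeat a pose let the fingers close. It gives the time, the measured TCP pose, the force and the opening at its end, in the units of the state.
- observe(): the state, without advancing time (a new reading comes with each control period).
- vision.snapshot(name): name is "side" or "top" or "wrist"; returns the picture (420x560x3 uint8, red, green, blue); there is no depth.
- vision.camera_params(name): a dict with "intrinsics" (3x3 intrinsics, pixels), "k1" (the pictures are not rectified: a ray, as slopes to the right and down, at radius r is drawn at 1 + k1 r^2 times it, then the intrinsics apply), "extrinsics" (4x4, takes a point from world to camera coordinates). Camera axes: x right, y down, z forward; pixel columns grow to the right and rows downward; lengths in m; the calibration is good to about 2 mm. A picture is of the moment at which its call begins: read the wrist's pose just before it. camera_params takes no time and is no camera call; for the wrist camera it gives the pose at the moment of the call.
- r.hand_in(): hands the job in, once; it reports no verdict.
The state is a dict: "t": time; "joint_pos": joint angles; "dq": joint speeds; "joint_torque": joint torques, N m; "ee_pos": TCP position; "tool_rot": TCP orientation; "contact_force": force on the tool from outside, world axes, zero at the start; "moment": the same for the moment, N m; "opening": finger opening in m.
Only numpy, scipy, OpenCV 4.12 (cv2) and the standard library are available. Lean on these libraries where they do the work, as an engineer would, in place of code of your own. Each camera call takes 0.05 s, during which the arm holds its last target.

## Working session

There is one attempt and no reset: what is moved stays moved. The work goes in short steps, Python scripts to look and compute and a tool call to move; the robot and the scene stay as the last step left them, time stands still between calls to the robot, and variables do not carry over. Pictures are saved under pics/ and viewed, and the job is handed in when it is done.

Besides the shell and the picture viewer there is one more tool, called after ">>>" as a command line: name --argument value ..., lists and objects as JSON in quotes. arm_command: Moves the arm, as the interface text tells. Its arguments: {"type":"object","properties":{"moves":{"type":"array"},"grip_force":{"type":"number"}},"required":["moves"]}

```bash
ls; mkdir -p pics; python3 - <<'E'
from rig import observe, vision, r
import cv2,numpy as np
s=observe();print({k:np.round(v,3) for k,v in s.items()})
for n in ["top","side"]:
    p=vision.camera_params(n);print(n,np.round(p["intrinsics"],1).tolist(),p["k1"],np.round(p["extrinsics"],3).tolist())
    im=vision.snapshot(n);cv2.imwrite(f"pics/{n}0.png",im[:,:,::-1])
E
```

```text
pics
{'t': np.float64(0.0), 'joint_pos': array([ 1.369,  0.386,  0.007, -0.   , -1.194, -0.259]), 'dq': array([-0.   ,  0.002,  0.002,  0.001,  0.001, -0.001]), 'joint_torque': array([-1.0000e-03, -3.9067e+01,  1.8741e+01,  4.2200e+00,  1.1000e-02,
       -0.0000e+00]), 'ee_pos': array([0.278, 0.559, 0.221]), 'tool_rot': array([-1.966,  0.464,  1.966]), 'contact_force': array([-0.755,  0.703, -0.158]), 'moment': array([-0.02 , -0.013, -0.009]), 'opening': np.float64(0.087)}
top [[484.5, 0.0, 278.3], [0.0, 484.5, 213.5], [0.0, 0.0, 1.0]] -0.10936317734318689 [[-0.007, -1.0, 0.006, 0.02], [-0.995, 0.007, -0.102, 0.526], [0.102, -0.007, -0.995, 1.244], [0.0, 0.0, 0.0, 1.0]]
side [[447.3, 0.0, 283.4], [0.0, 447.3, 208.2], [0.0, 0.0, 1.0]] -0.14606008112227162 [[0.905, -0.425, 0.004, -0.46], [-0.166, -0.362, -0.917, 0.225], [0.392, 0.829, -0.398, 0.812], [0.0, 0.0, 0.0, 1.0]]
```

View pics/top0.png

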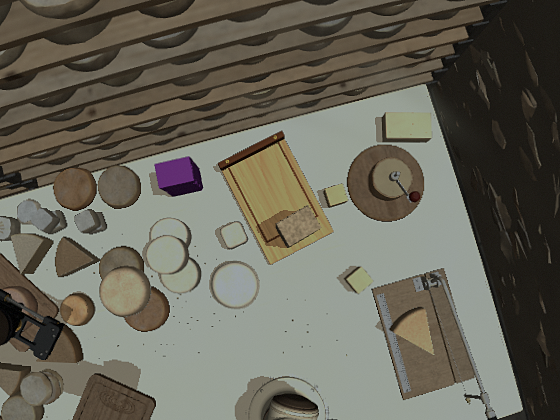

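View pics/side0.png

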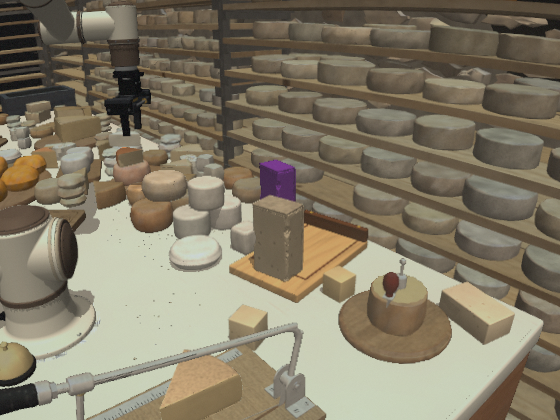

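The top view shows the board from the fence at about (252,150) to its near end at about (300,248). The block's top is near (300,228), the purple look-alike is at (178,175), and shelving stands behind the fence. I'll zoom in and pick out the corners.

```bash
python3 - <<'E'
import cv2
im=cv2.imread("pics/top0.png")[115:285,200:360]
cv2.imwrite("pics/top0z.png",cv2.resize(im,None,fx=3.5,fy=3.5,interpolation=cv2.INTER_CUBIC))
im=cv2.imread("pics/side0.png")[150:310,200:400]
cv2.imwrite("pics/side0z.png",cv2.resize(im,None,fx=3.5,fy=3.5,interpolation=cv2.INTER_CUBIC))
E
```

```text
(no output)
```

View pics/top0z.png

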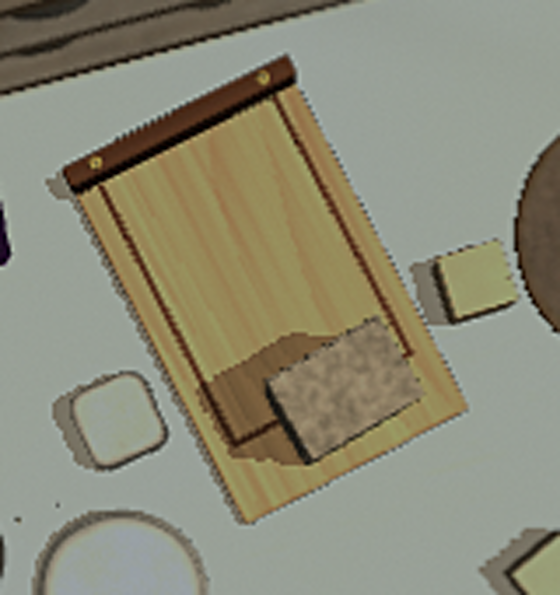

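View pics/side0z.png

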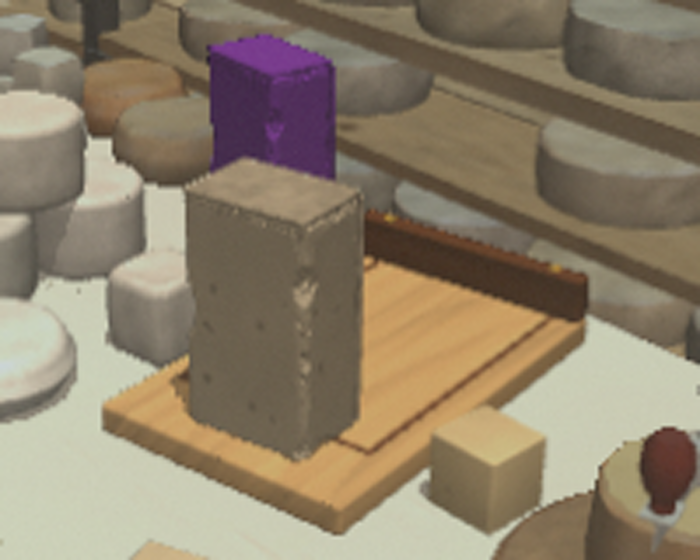

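```bash
cat > h.py <<'E'
import cv2,numpy as np
from rig import observe, vision, r
def ray(name,px,z,P=None):
    p=P or vision.camera_params(name);K=np.array(p["intrinsics"]);k1=p["k1"];E=np.array(p["extrinsics"])
    px=np.atleast_2d(np.array(px,float))
    u=cv2.undistortPoints(px.reshape(-1,1,2),K,np.array([k1,0,0,0,0.])).reshape(-1,2)
    d=np.c_[u,np.ones(len(u))]@E[:3,:3]; c=-E[:3,:3].T@E[:3,3]
    return c+d*((z-c[2])/d[:,2])[:,None]
def T(z,px): return ray("top",np.array(px)/3.5+[200-.35,115-.35],z)
def S(z,px): return ray("side",np.array(px)/3.5+[200-.35,150-.35],z)
E
python3 - <<'E'
from h import *
np.set_printoptions(precision=4,suppress=True)
b=T(.022,[(250,522),(467,408),(236,445),(412,355),(100,188),(277,95)]);print("board",b)
print("near width",np.linalg.norm(b[0]-b[1]),"line gap",np.linalg.norm(b[2]-b[3]),"len",np.linalg.norm(b[2]-b[4]))
for a,c in((4,2),(5,3)): d=b[a]-b[c];print("yaw line",np.arctan2(d[1],d[0]))
d=b[0]-b[1];print("yaw near",np.arctan2(-d[0],d[1]))
f=T(.056,[(63,170),(288,55),(297,80),(75,192)]);print("fence",f,np.linalg.norm(f[0]-f[1]))
k=T(.177,[(268,381),(378,318),(421,398),(311,463)]);print("block",k,k.mean(0))
print([np.linalg.norm(k[i]-k[(i+1)%4]) for i in range(4)])
for d in (k[0]-k[1],k[3]-k[2]):print("yaw",np.arctan2(-d[0],d[1]))
for d in (k[0]-k[3],k[1]-k[2]):print("yaw",np.arctan2(d[1],d[0]))
k=S(.177,[(187,190),(247,160),(363,193),(300,230)]);print("side block",k,k.mean(0),[np.linalg.norm(k[i]-k[(i+1)%4]) for i in range(4)])
s=S(.022,[(104,410),(340,520)]);print(s)
E
```

```text
board [[ 0.3944  0.0364  0.022 ]
 [ 0.4784 -0.1271  0.022 ]
 [ 0.4519  0.0465  0.022 ]
 [ 0.5186 -0.0863  0.022 ]
 [ 0.6478  0.1491  0.022 ]
 [ 0.7193  0.0139  0.022 ]]
near width 0.18377027047874836 line gap 0.14863691245159424 len 0.22117247240362767
yaw line 0.4821132950285998
yaw line 0.4628852827993679
yaw near 0.4744103527358608
fence [[ 0.6549  0.1733  0.056 ]
 [ 0.7413  0.0057  0.056 ]
 [ 0.7221 -0.0008  0.056 ]
 [ 0.6382  0.1643  0.056 ]] 0.18856099258721265
block [[ 0.4871  0.0226  0.177 ]
 [ 0.5284 -0.0505  0.177 ]
 [ 0.4751 -0.0782  0.177 ]
 [ 0.4329 -0.0053  0.177 ]] [ 0.4809 -0.0278  0.177 ]
[np.float64(0.08399057389725803), np.float64(0.060046416149260276), np.float64(0.08429065430327595), np.float64(0.06092142463642954)]
yaw 0.5146177305632997
yaw 0.5248738896099195
yaw 0.4747666056118534
yaw 0.4791127735810478
side block [[ 0.4381 -0.0034  0.177 ]
 [ 0.4886  0.0251  0.177 ]
 [ 0.5292 -0.05    0.177 ]
 [ 0.4737 -0.0816  0.177 ]] [ 0.4824 -0.0275  0.177 ] [np.float64(0.057999078418291605), np.float64(0.08527163290670776), np.float64(0.06388131682318944), np.float64(0.08596760785403577)]
[[ 0.3912  0.0301  0.022 ]
 [ 0.4726 -0.1387  0.022 ]]
```

```bash
cat >> h.py <<'E'
from scipy.spatial.transform import Rotation as R
yb=0.473; ex=np.array([np.cos(yb),np.sin(yb),0]); ey=np.array([-np.sin(yb),np.cos(yb),0])
C=np.array([0.683,0.0813,0])-0.130*ex
def B(p): d=np.array(p)-C; return np.array([d@ex,d@ey,p[2]])
def W(x,y,z): return C+x*ex+y*ey+np.array([0,0,z])
def tool():
    s=observe();M=R.from_rotvec(s["tool_rot"]).as_matrix();return s,M
def go(x,y,z,yaw):
    "shift in present tool axes (mm) and turn to get to board point with jaw axis at yaw+90"
    s,M=tool();d=M.T@(W(x,y,z)-s["ee_pos"])*1000
    yj=np.arctan2(M[1,1],M[0,1]); want=yaw+np.pi/2
    e=(want-yj+np.pi/2)%np.pi-np.pi/2
    sgn=np.sign(M[2,0]) # tool x down -> turn about it is opposite of world z
    print("t",round(float(s["t"]),2),"shift",np.round(d,1),"turn",round(float(e*sgn),3),"now board",np.round(B(s["ee_pos"])*1000,1),"f",np.round(s["contact_force"],1))
E
python3 - <<'E'
from h import *
s,M=tool();print(np.round(M,3))
go(-.158,-.006,.26,.495)
go(-.158,-.006,.15,.495)
print(B([0.4815,-0.0277,0]))
E
```

```text
[[-0.001 -0.445 -0.896]
 [-0.002 -0.896  0.445]
 [-1.     0.002 -0.   ]]
t 0.1 shift [ -37.4  483.1 -409.2] turn -0.956 now board [-13.1 610.2 221.6] f [-1.1 -0.  -0.1]
t 0.1 shift [  72.6  482.8 -409.2] turn -0.956 now board [-13.1 610.2 221.6] f [-1.1 -0.  -0.1]
[-0.09903236 -0.00523728  0.        ]
```

>>> arm_command --moves '[[[0, -40, 0, 0, 0], [0, -40, 50, -40, -0.12], [0, -40, 85, -70, -0.24], [0, -40, 120, -100, -0.36], [0, -40, 155, -130, -0.48], [0, -40, 190, -160, -0.6], [0, -40, 225, -190, -0.72], [0, -40, 260, -220, -0.84]]]'

```text
t: 0.9
ee_pos: [0.3591, 0.227, 0.2624]
tool_rot: [2.011, 0.392, -2.011]
contact_force: [1.8, -0.1, -0.6]
opening: 0.0441
```

```bash
python3 - <<'E'
from h import *
go(-.158,-.006,.26,.495)
E
```

```text
t 0.9 shift [  2.4 288.   40.8] turn -0.11 now board [-92.  277.3 262.4] f [ 1.8 -0.1 -0.6]
```

>>> arm_command --moves '[[[0, 0, 45, 5, -0.06], [0, 0, 90, 12, -0.11], [0, 0, 135, 20, -0.11], [0, 0, 180, 26, -0.11], [0, 0, 225, 33, -0.11], [0, 0, 270, 40, -0.11], [0, 0, 285, 40, -0.11], [0, 0, 285, 40, -0.11]]]'

```text
t: 1.7
ee_pos: [0.4276, -0.0523, 0.262]
tool_rot: [1.949, 0.482, -1.952]
contact_force: [-0.7, 1.1, -0.5]
opening: 0.0437
```

```bash
python3 - <<'E'
from h import *
go(-.158,-.006,.26,.495)
s,M=tool();print(np.round(M,3))
go(-.158,-.006,.15,.495)
E
```

```text
t 1.7 shift [ 2.   3.4 -0.2] turn -0.01 now board [-158.2   -2.6  262. ] f [-0.7  1.1 -0.5]
[[-0.001  0.466 -0.885]
 [-0.    -0.885 -0.466]
 [-1.    -0.     0.001]]
t 1.7 shift [112.    3.5  -0.3] turn -0.01 now board [-158.2   -2.6  262. ] f [-0.7  1.1 -0.5]
```

>>> arm_command --moves '[[[0, 40, 3, 0, -0.01], [0, 80, 3, 0, -0.01], [0, 113, 3, 0, -0.01], [0, 113, 3, 0, -0.01], [0, 113, 3, 0, -0.01]]]'

```text
t: 2.2
ee_pos: [0.4295, -0.0526, 0.1502]
tool_rot: [1.94, 0.496, -1.941]
contact_force: [0.1, 0.8, 0.8]
opening: 0.0433
```

```bash
python3 - <<'E'
from h import *
go(-.158,-.006,.15,.495)
for n in ["top","side"]:
    im=vision.snapshot(n)
    c=im[115:285,200:360] if n=="top" else im[120:310,200:400]
    cv2.imwrite(f"pics/{n}1z.png",cv2.resize(c[:,:,::-1],None,fx=3,fy=3,interpolation=cv2.INTER_CUBIC))
a=cv2.imread("pics/top1z.png");b=cv2.imread("pics/side1z.png")
h=min(a.shape[0],b.shape[0]);m=np.hstack([a[:h,:],b[:h]]);cv2.imwrite("pics/m1.png",cv2.resize(m,None,fx=.74,fy=.74) if m.shape[1]>800 else m)
E
```

```text
t 2.2 shift [0.2 2.3 1.4] turn 0.006 now board [-156.7   -3.7  150.2] f [0.1 0.8 0.8]
```

View pics/m1.png

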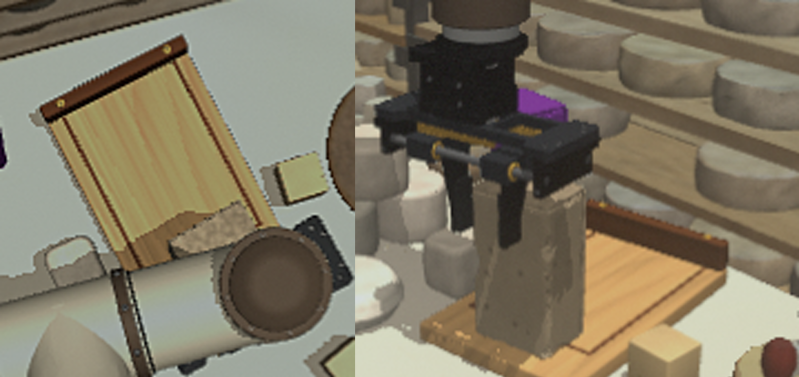

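The two fingers hang behind the block's upper part, with the gripper's body above the block's top. Now I'll start the push.

>>> arm_command --moves '[[[0, 0, 2, -8, 0], [0, 0, 2, -14, 0], [0, 0, 2, -19, 0], [0, 0, 2, -23, 0], [0, 0, 2, -27, 0], [0, 0, 2, -31, 0], [0, 0, 2, -35, 0], [0, 0, 2, -39, 0]]]'

```text
t: 3.1
ee_pos: [0.4647, -0.036, 0.1496]
tool_rot: [1.942, 0.495, -1.942]
contact_force: [-1.6, -0.9, 1.8]
opening: 0.0436
```

```bash
python3 - <<'E'
from h import *
go(-.11,-.006,.15,.495)
im=vision.snapshot("side")[120:310,200:400]
cv2.imwrite("pics/s2.png",cv2.resize(im[:,:,::-1],None,fx=3,fy=3,interpolation=cv2.INTER_CUBIC))
E
```

```text
t 3.1 shift [-0.4  1.2 -7.8] turn 0.004 now board [-117.8   -5.   149.6] f [-1.6 -0.9  1.8]
```

View pics/s2.png

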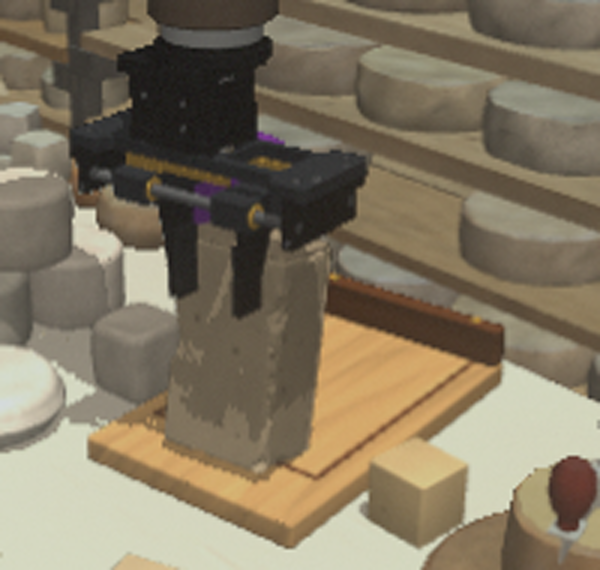

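The block is tipping about its far edge: the near underside has lifted and the force is about 2 N. I'll continue.

>>> arm_command --moves '[[[0, 0, 1, -4, 0], [0, 0, 1, -8, 0], [0, 0, 1, -12, 0], [0, 0, 1, -16, 0], [0, 0, 1, -20, 0], [0, 0, 1, -24, 0], [0, 0, 1, -28, 0], [0, 0, 1, -32, 0]]]'

```text
t: 3.95
ee_pos: [0.4932, -0.0216, 0.1495]
tool_rot: [1.942, 0.495, -1.942]
contact_force: [0.5, -0.1, 1.3]
opening: 0.0435
```

```bash
python3 - <<'E'
from h import *
go(-.11,-.006,.15,.495)
im=vision.snapshot("side")[120:310,200:400]
cv2.imwrite("pics/s3.png",cv2.resize(im[:,:,::-1],None,fx=3,fy=3,interpolation=cv2.INTER_CUBIC))
E
```

```text
t 3.95 shift [-0.5  0.3 24.2] turn 0.004 now board [-85.8  -5.1 149.5] f [ 0.5 -0.1  1.3]
```

View pics/s3.png

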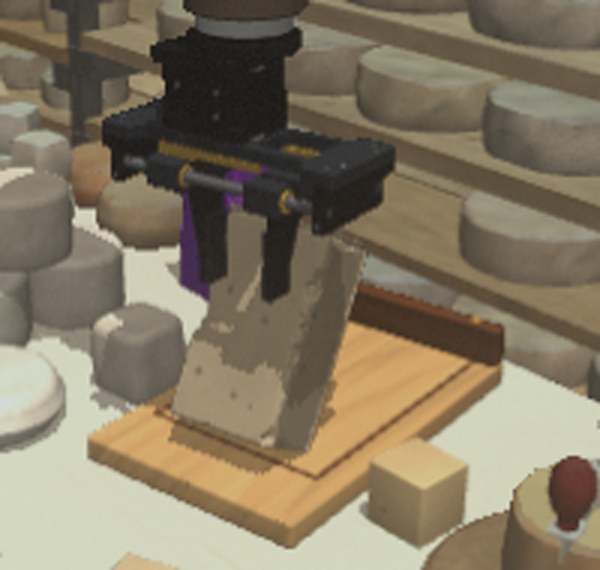

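Leaning about 0.35 rad, close to falling. A little more.

>>> arm_command --moves '[[[0, 0, 0, -4, 0], [0, 0, 0, -8, 0], [0, 0, 0, -12, 0], [0, 0, 0, -14, 0], [0, 0, 0, -14, 0], [0, 0, 0, -14, 0], [0, 0, 0, -14, 0]]]'

```text
t: 4.7
ee_pos: [0.505, -0.0151, 0.1495]
tool_rot: [1.942, 0.495, -1.942]
contact_force: [-0.3, 0.1, -0.2]
opening: 0.0435
```

```bash
python3 - <<'E'
from h import *
go(-.11,-.006,.15,.473)
im=vision.snapshot("side")[120:310,200:400]
cv2.imwrite("pics/s4.png",cv2.resize(im[:,:,::-1],None,fx=3,fy=3,interpolation=cv2.INTER_CUBIC))
E
```

```text
t 4.7 shift [-0.5  0.3 37.6] turn 0.026 now board [-72.4  -4.7 149.5] f [-0.3  0.1 -0.2]
```

View pics/s4.png

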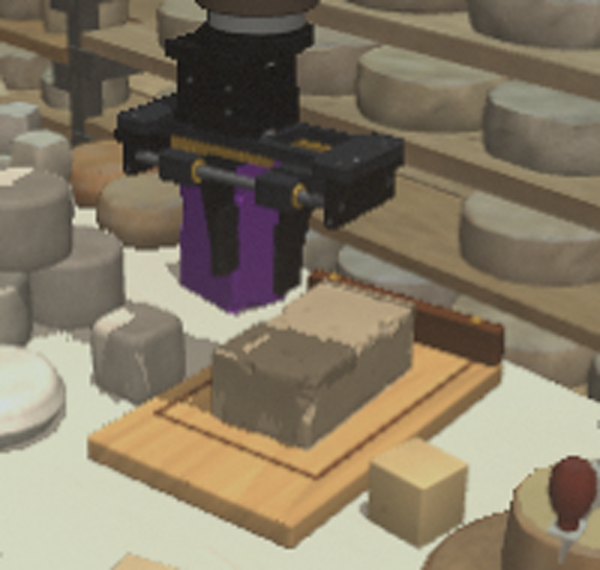

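It fell flat inside the frame. I'll back off, then measure.

>>> arm_command --moves '[[[0, 0, 0, 30, 0.02], [0, 0, 0, 50, 0.02], [0, 0, 0, 50, 0.02]]]'

```text
t: 5.05
ee_pos: [0.4589, -0.0399, 0.1495]
tool_rot: [1.953, 0.477, -1.956]
contact_force: [-0.0, -0.2, -0.7]
opening: 0.0436
```

```bash
python3 - <<'E'
from h import *
go(-.11,-.006,.04,.473)
a=vision.snapshot("side")[200:310,240:400];b=vision.snapshot("top")[115:285,200:360]
cv2.imwrite("pics/s5.png",cv2.resize(a[:,:,::-1],None,fx=5,fy=5,interpolation=cv2.INTER_CUBIC))
cv2.imwrite("pics/t5.png",cv2.resize(b[:,:,::-1],None,fx=3.5,fy=3.5,interpolation=cv2.INTER_CUBIC))
E
```

```text
t 5.05 shift [109.5   0.4 -14.9] turn 0.005 now board [-124.8   -5.8  149.5] f [-0.  -0.2 -0.7]
```

View pics/s5.png

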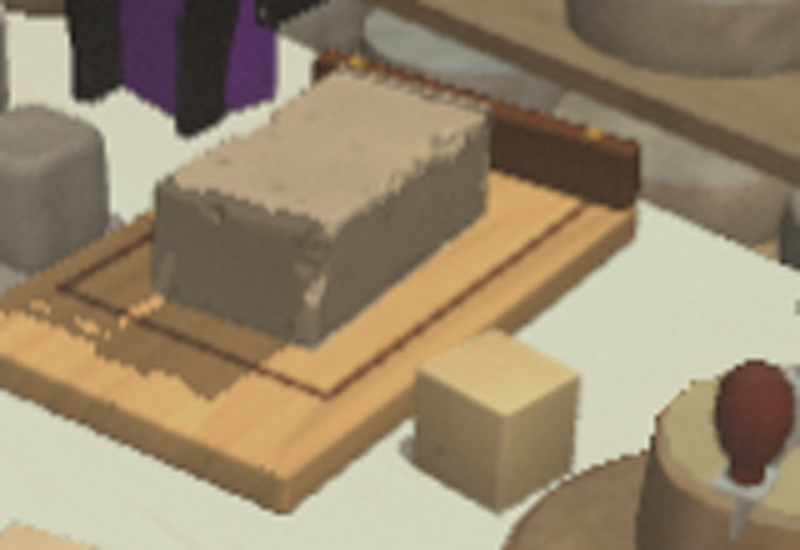

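View pics/t5.png

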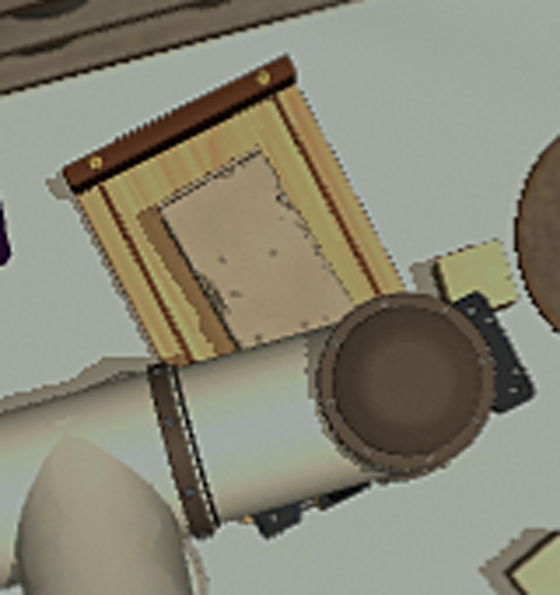

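```bash
python3 - <<'E'
from h import *
np.set_printoptions(precision=1,suppress=True)
def S5(z,px): return ray("side",np.array(px)/5+[240-.4,200-.4],z)
q=S5(.08,[(160,180),(328,233),(489,112),(345,70)]);print("side top face",np.array([B(p) for p in q])*1000)
q=S5(.022,[(155,297),(315,347)]);print("side foot bottom",np.array([B(p) for p in q])*1000)
q=T(.08,[(160,208),(262,152),(352,302),(236,352)]);print("top",np.array([B(p) for p in q])*1000)
d=q[0]-q[1];print("yaw head",np.arctan2(-d[0],d[1]));d=q[1]-q[2];print(np.arctan2(d[1],d[0]));d=q[0]-q[3];print(np.arctan2(d[1],d[0]))
E
```

```text
side top face [[-65.8  37.8  80. ]
 [-60.2 -49.6  80. ]
 [ 85.8 -40.3  80. ]
 [ 83.5  41.4  80. ]]
side foot bottom [[-69.9  37.9  22. ]
 [-60.6 -44.7  22. ]]
top [[ 83.5  44.6  80. ]
 [ 86.  -40.1  80. ]
 [-41.5 -46.8  80. ]
 [-35.1  43.9  80. ]]
yaw head 0.503585528236134
0.5260357224697915
0.478576008559216
```

>>> arm_command --moves '[[[0, 40, 0, 0, 0.005], [0, 80, 0, 0, 0.005], [0, 105, 0, 0, 0.005], [0, 109, 0, -10, 0.005], [0, 109, 0, -25, 0.005], [0, 109, 0, -35, 0.005], [0, 109, 0, -40, 0.005], [0, 109, 0, -44, 0.005]]]'

```text
t: 5.95
ee_pos: [0.4995, -0.019, 0.041]
tool_rot: [1.953, 0.473, -1.96]
contact_force: [-6.4, -4.5, 4.0]
opening: 0.0434
```

```bash
python3 - <<'E'
from h import *
go(-.05,-.004,.04,.473)
E
```

```text
t 5.95 shift [  1.   -1.7 -29.1] turn 0.002 now board [-79.1  -5.7  41. ] f [-6.4 -4.5  4. ]
```

>>> arm_command --moves '[[[0, 0, 0, -5, 0], [0, 0, 0, -10, 0], [0, 0, 0, -15, 0], [0, 0, 0, -20, 0], [0, 0, 0, -25, 0], [0, 0, 0, -29, 0], [0, 0, 0, -32, 0], [0, 0, 0, -34, 0]]]'

```text
t: 6.75
ee_pos: [0.527, -0.0045, 0.0404]
tool_rot: [1.95, 0.472, -1.966]
contact_force: [-6.1, -3.6, 3.5]
opening: 0.0436
```

```bash
python3 - <<'E'
from h import *
go(-.0345,-.004,.04,.473)
b=vision.snapshot("top")[115:285,200:360]
cv2.imwrite("pics/t6.png",cv2.resize(b[:,:,::-1],None,fx=3.5,fy=3.5,interpolation=cv2.INTER_CUBIC))
E
```

```text
t 6.75 shift [  0.3  -1.3 -13.5] turn -0.0 now board [-48.   -5.3  40.4] f [-6.1 -3.6  3.5]
```

View pics/t6.png

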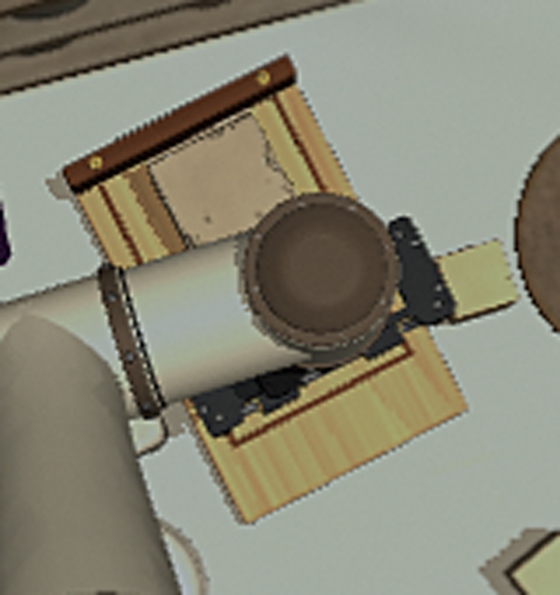

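The block is square to the fence, with about 12 mm to go. I'll push more slowly and watch the force.

>>> arm_command --moves '[[[0, 0, 0, -3, 0], [0, 0, 0, -5, 0], [0, 0, 0, -7, 0], [0, 0, 0, -9, 0], [0, 0, 0, -10, 0], [0, 0, 0, -11, 0], [0, 0, 0, -11, 0]]]'

```text
t: 7.5
ee_pos: [0.5368, 0.0005, 0.0403]
tool_rot: [1.951, 0.472, -1.965]
contact_force: [-4.8, -2.6, 2.3]
opening: 0.0437
```

```bash
python3 - <<'E'
from h import *
go(-.0345,-.004,.04,.473)
E
```

```text
t 7.5 shift [ 0.3 -1.3 -2.4] turn -0.0 now board [-36.9  -5.3  40.3] f [-4.8 -2.6  2.3]
```

>>> arm_command --moves '[[[0, 0, 0, -1, 0], [0, 0, 0, -2, 0], [0, 0, 0, -3, 0], [0, 0, 0, -3, 0]]]'

```text
t: 7.9
ee_pos: [0.5396, 0.0019, 0.0404]
tool_rot: [1.951, 0.472, -1.965]
contact_force: [-4.0, -2.5, 2.5]
opening: 0.0435
```

```bash
python3 - <<'E'
from h import *
go(-.0345,-.004,.04,.473)
b=vision.snapshot("top")[115:285,200:360]
cv2.imwrite("pics/t7.png",cv2.resize(b[:,:,::-1],None,fx=3.5,fy=3.5,interpolation=cv2.INTER_CUBIC))
E
```

```text
t 7.9 shift [ 0.4 -1.4  0.7] turn -0.0 now board [-33.8  -5.4  40.4] f [-4.  -2.5  2.5]
```

View pics/t7.png

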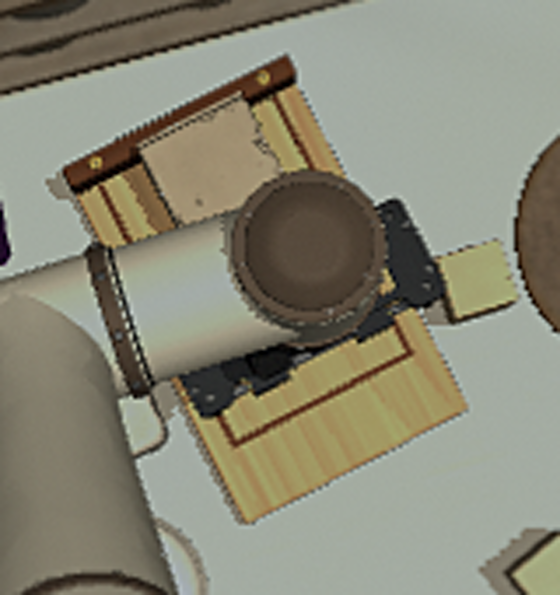

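No force rise yet, so I'll go on 1 mm at a time.

>>> arm_command --moves '[[[0, 0, 0, -1, 0], [0, 0, 0, -2, 0], [0, 0, 0, -2, 0]]]'

```text
t: 8.25
ee_pos: [0.5405, 0.0024, 0.0404]
tool_rot: [1.949, 0.471, -1.967]
contact_force: [-7.1, -2.9, 4.3]
opening: 0.0437
```

>>> arm_command --moves '[[[0, 0, 0, -1, 0], [0, 0, 0, -1, 0]]]'

```text
t: 8.45
ee_pos: [0.5405, 0.0024, 0.0404]
tool_rot: [1.947, 0.471, -1.969]
contact_force: [-8.3, -4.6, 5.9]
opening: 0.0435
```

The tool has stalled and the force is rising, so the block has reached the fence. I'll press a little more to seat it square.

>>> arm_command --moves '[[[0, 0, 0, -1, 0], [0, 0, 0, -2, 0], [0, 0, 0, -3, 0], [0, 0, 0, -3, 0]]]'

```text
t: 8.85
ee_pos: [0.5403, 0.0024, 0.0404]
tool_rot: [1.94, 0.47, -1.976]
contact_force: [-13.2, -7.3, 11.8]
opening: 0.0439
```

```bash
python3 - <<'E'
from h import *
go(-.0345,-.004,.04,.473);print(observe()["moment"])
E
```

```text
t 8.85 shift [ 0.4 -1.2  1.5] turn -0.001 now board [-33.   -5.2  40.4] f [-13.2  -7.3  11.8]
[-2.0348266   3.59286986  0.06506617]
```

>>> arm_command --moves '[[[0, 0, 0, 3, 0], [0, 0, 0, 8, 0], [0, 0, 0, 20, 0], [0, 0, 0, 50, 0], [0, -45, 0, 80, 0], [0, -90, 0, 80, 0], [0, -135, 0, 80, 0], [0, -180, 0, 80, 0]]]'

```text
t: 9.65
ee_pos: [0.4766, -0.0307, 0.223]
tool_rot: [1.959, 0.473, -1.955]
contact_force: [2.0, 0.5, -1.1]
opening: 0.0435
```

>>> arm_command --moves '[[[0, 0, -50, 0, 0], [0, 0, -100, 0, 0], [0, 0, -150, 0, 0], [0, 0, -200, 0, 0], [0, 0, -250, 0, 0], [0, 0, -300, 0, 0], [0, 0, -300, 0, 0]]]'

```text
t: 10.35
ee_pos: [0.3382, 0.2408, 0.2212]
tool_rot: [1.955, 0.483, -1.951]
contact_force: [-0.3, -0.6, 0.5]
opening: 0.0434
```

```bash
python3 - <<'E'
from h import *
print(observe()["ee_pos"],observe()["t"])
a=vision.snapshot("side")[190:310,240:400];b=vision.snapshot("top")
cv2.imwrite("pics/t8full.png",b[:,:,::-1]);b=b[115:285,200:360]
cv2.imwrite("pics/s8.png",cv2.resize(a[:,:,::-1],None,fx=5,fy=5,interpolation=cv2.INTER_CUBIC))
cv2.imwrite("pics/t8.png",cv2.resize(b[:,:,::-1],None,fx=3.5,fy=3.5,interpolation=cv2.INTER_CUBIC))
E
```

```text
[0.33818503 0.24075684 0.22118649] 10.35
```

View pics/s8.png

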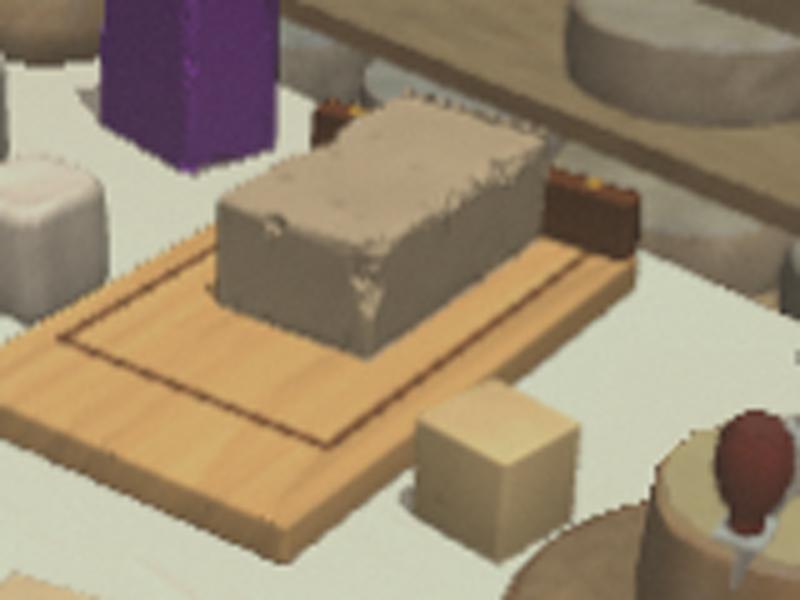

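View pics/t8.png

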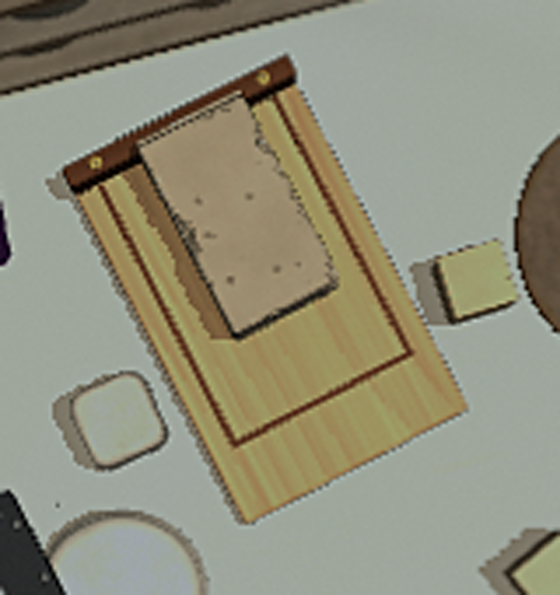

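```bash
python3 - <<'E'
from h import *
np.set_printoptions(precision=1,suppress=True)
q=T(.08,[(138,145),(242,95),(336,284),(238,334)]);print("top",np.array([B(p) for p in q])*1000)
for d in(q[0]-q[1],q[3]-q[2]):print("yaw",np.arctan2(-d[0],d[1])-yb)
for d in(q[0]-q[3],q[1]-q[2]):print("yaw",np.arctan2(d[1],d[0])-yb)
f=T(.056,[(63,170),(288,55)]);d=f[0]-f[1];print("fence yaw",np.arctan2(-d[0],d[1])-yb)
def S8(z,px): return ray("side",np.array(px)/5+[240-.4,190-.4],z)
q=S8(.08,[(219,202),(378,248),(550,135),(400,96)]);print("side",np.array([B(p) for p in q])*1000)
q=S8(.022,[(217,302),(370,357)]);print("foot",np.array([B(p) for p in q])*1000)
b=cv2.imread("pics/t8full.png");a=cv2.imread("pics/top0.png")
def msk(im):
    hsv=cv2.cvtColor(im,cv2.COLOR_BGR2HSV);return hsv
for nm,(x,y,w,h) in dict(goat=(218,218,30,34),cube=(324,180,26,28),cube2=(342,263,34,32),purple=(150,152,60,48)).items():
    d=cv2.absdiff(a[y:y+h,x:x+w],b[y:y+h,x:x+w]).max(2);print(nm,"changed px",(d>40).sum())
E
```

```text
top [[132.4  37.6  80. ]
 [130.5 -46.7  80. ]
 [-24.6 -42.7  80. ]
 [-24.2  36.7  80. ]]
yaw -0.021976590709710753
yaw -0.004967308453137642
yaw 0.006092159080383075
yaw -0.02581160802562471
fence yaw 0.0031082972462264102
side [[-27.3  34.4  80. ]
 [-20.3 -48.3  80. ]
 [130.9 -47.6  80. ]
 [125.2  36.5  80. ]]
foot [[-19.   41.7  22. ]
 [-17.1 -44.2  22. ]]
goat changed px 0
cube changed px 0
cube2 changed px 0
purple changed px 0
```

```bash
python3 - <<'E'
from rig import r
print(r.hand_in())
E
```

```text
the job is handed in; nothing more can be done
None
```

I tipped the grey block towards the fence with the fingers. It came down on its broad side inside the frame, and I then pushed it along the board until it met the fence. The job was handed in at about 10.5 s, with the arm clear of the block.

- **Flush:** the tool stalled and the push force rose to about 15 N when the block met the fence. After I backed off, the top view put its head end at about +130 to +132 mm, against the fence at +130 mm.
- **Inside the frame:** the foot end is at about -24 mm and the sides at about -47 and +38 mm, clear of the frame lines.
- **Square:** the yaw readings from the block's edges ranged from +0.006 to -0.026 rad relative to the board. I take that scatter as measurement noise.
- **Camera disagreement:** the side camera put the far left head corner at 125 mm, 5 to 7 mm less than the top view. Its yaw also leaned the opposite way. I put this down to the block's rough edges, since the stall and the top view both agree that it is flush.
- **Other cheeses:** before and after top views showed no change for the goat brick, both tasting cubes or the purple look-alike. I did not compare the white disc by pixels, but the fingers stayed well above its height whenever they passed near it.

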